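Mesh the green bowl with the bead spinner's drive and hold it down

ROBOT

A 6-joint arm with a two-finger parallel gripper is mounted at the origin on the work surface. World frame = base frame: x ahead of the robot, y to its left, z up, the work surface at z = 0. Lengths are in m, angles in rad, forces in N, time in s.
With the tool pointing down it reaches from about 0.35 to 0.775 m from the base axis. Payload 5.5 kg.
Tool frame: the origin (TCP) lies midway between the tips of the shut fingers; the grasp point (between the pads) lies grip_point_offset behind it (grip_point_offset is the distance from the TCP to the grasp point, in m); z points along the fingers, y is the direction in which the jaws open and shut (so a half turn about z gives the same grasp; the last joint's range is limited). The gripper opens to 85 mm and grips with 20 to 120 N. Pads are 22 mm wide; open, the fingers measure 114 mm over their backs; the gripper's body (76 mm by 85 mm) begins 54 mm behind the grasp point. The pads swing forward as they close: fully open they stand 13 mm farther back than shut.
Start: joints at [-1.292, 0.313, 0.046, 1.304, 0, 1.431], TCP at [0.234, -0.525, 0.231] pointing down, gripper open.
Joint ranges: [-2.76, 2.76], [-0.86, 1.69], [-1.03, 1.26], [-2.2, 2.34], [-1.47, 1.5], [-3.14, 3.14]. Speed limits (rad/s): [2.57, 2.57, 3.14, 3.14, 3.14, 3.14].

INTERFACE

Orientations are given as a unit quaternion [w, x, y, z].
In Python, from workcell import * gives the robot as it stands.
- The arm moves only by the tool send_rows, never from a script. Its argument "series" is one flat list of numbers, 7 for each row, row after row: the shift along the tool's x, y, z in cm, then the turn, a rotation vector about the tool's x, y, z in degrees, then the opening, from 0 (shut) to 1 (fully open). A call has 1 to 10 rows; each row is the pose to reach, as a shift and turn from the pose commanded when the call began, along the tool's axes at that moment; what a row does not reach only later rows make up. A row lasts 1/12 s, in which the tool goes at most 41.7 mm and 7.16 degrees, less where a joint would pass 70% of its speed; a pose out of reach is approached as far as the arm can. A call with a gripper value outside its range is refused whole. The fingers move at their own pace and stop on an object; "newtons" is the grip in N (left out, the last holds). Time passes only in rows, so rows that repeat a pose let the fingers close. It gives the time, the measured TCP pose, the force and the opening at its end, in the units of the state.
- get_state(): the state, without advancing time (a new reading comes with each control period).
- read_camera(name): name is "scene" or "side" or "wrist"; returns the picture (480x640x3 uint8, blue, green, red); there is no depth.
- camera_info(name): a dict with "K" (3x3 intrinsics, pixels), "D" ([k1, k2, p1, p2, k3] as OpenCV has them; the pictures are not rectified), "xyz" and "attitude" of the camera in the world. Camera axes: x right, y down, z forward; pixel columns grow to the right and rows downward; lengths in m; the calibration is good to about 2 mm. A picture is of the moment at which its call begins: read the wrist's pose just before it. camera_info takes no time and is no camera call; for the wrist camera it gives the pose at the moment of the call.
- hand_in(): hands the job in, once; it reports no verdict.
Trained networks look in the newest picture that a camera, given by its name, has taken for a name from the list of things; names that differ only in an ending like _2 or _b are one class to them, and where a whole thing is asked for, a point or a joint stands for the part that bears it (a point fixed in the world has none). Each returns a list of dicts, best first, with "p" (0 to 1); they miss things now and then, are a little off and sometimes report something else, mostly with a low value. They report only what shows in the picture. A call takes as long as a camera call. They do not tell look-alikes from the thing itself.
- silhouettes(camera, label): "pixels" (480x640 bool, what is visible of it) and "box" ([left, top, width, height] in pixels, round what is visible of it).
The state is a dict: "clock": time; "joint_pos": joint angles; "qvel": joint speeds; "tau": joint torques, N m; "tcp_pos": TCP position; "orientation": TCP orientation; "wrist_force": force on the tool from outside, world axes, zero at the start; "ft_torque": the same for the moment, N m; "finger_gap": finger opening in m.
Only numpy, scipy, OpenCV 4.12 (cv2) and the standard library are available. Lean on these libraries where they do the work, as an engineer would, in place of code of your own. Each camera call takes 0.05 s, during which the arm holds its last target. There are 200 camera calls.

TASK

Fit the green bowl on the bead spinner: pick it up by its white finger grip, lower it onto the splined spindle, turn it until its slots mesh with the splines, and slide it fully home on the drive plate without ramming it. The collar round the spindle is sprung and pushes the bowl up again, so finish while still holding the bowl pressed fully down: I will do up the locking screw. Leave everything else on the counter where it is.

Things in the scene. Friction and masses are not known exactly. Their poses are not given: they have to be found in the camera images.
- green_bowl: green plastic spinner bowl, loose, 0.17 to 0.29 kg: a round hub (diameter 60, height 26 mm) carrying a round dish: rim diameter 130 mm, rim 62 mm and dish floor 31 mm above the underside, wall 4 mm. A white flat finger grip stands in its middle. Origin: centre of the hub's underside; z up along the bowl's axis
- green_bowl_grip (a point): point on the axis of the green bowl's white grip, 72 mm above the underside and 12 mm below the grip's top; axes as the bowl's. The grip is 36 mm long along x and 14 mm thick along y, with flat sides; lower than 47 mm above the underside its foot spreads into a cone
- green_bowl_socket (a point): centre of the mouth of the socket in the hub's underside (same point and axes as the bowl's origin). The socket is 25 mm deep: a cross of four slots along the bowl's +x, -x, +y and -y, each 9.5 mm wide and reaching 27 mm from the axis, so it fits the spindle at every quarter turn
- amber_bowl: the same bowl in orange, empty, not wanted: a bystander. Same size and origin as the green one
- spinner: bead spinner, fixed to the counter: white housing 170 x 150 mm, top 52 mm above the counter, speed dial and red rocker switch on its front (-x side). Origin: centre of the housing's footprint on the counter. The spindle's axis is vertical and stands 15 mm behind it (+x of the spinner)
- plate (a point): centre of the top face of the aluminium drive plate (diameter 68 mm), 66 mm above the counter, on the spindle's axis. When the bowl is home its underside lies flat on this face. Turns with the spindle: the splines lie along this frame's +x, -x, +y and -y axes; z up. At the end of its +x axis a small lug with a brass locking screw stands 14 mm above the plate, 33.5 mm and more from the axis
- spline_top (a point): top of the steel spindle, on its axis, 22 mm above the plate; axes as plate. The spindle is a cross of four splines, each 6 mm wide and reaching 17 mm from the axis; their top 3 mm is bevelled at 45 degrees from both sides to a ridge, as a lead-in
- drive (a joint): turn of the spindle and plate about the vertical, rad, counter-clockwise from above; at 0 the splines lie along the spinner's axes. The geared motor holds it: it takes about 0.3 N m to turn it
- ejector (a joint): black sprung collar (diameter 50 mm) round the spindle: 0 = up, its top 8 mm proud of the plate; 0.008 = pressed flush with the plate. Spring about 6 N at 0 and 10 N at 0.008, so the bowl's own weight does not push it down
- tape_roll: bystander: roll of amber packing tape lying flat, diameter 100, height 48 mm, loose. Origin: centre of its underside
- bead_jar: bystander: closed green glass jar with blue cap, diameter 64, height 95 mm, loose. Origin: centre of its underside
- calculator: bystander: grey desk calculator 150 x 100 x 22 mm, loose. Origin: centre of its underside
- marker: bystander: black marker pen lying on the counter, 130 mm long, diameter 19 mm, loose. Origin: under its middle
Mind the look-alikes: they are no part of the job. What is meant by the green_bowl is not blue or purple, and is the smaller of those in its own colour.

How it is judged:
By the outcome, as a careful person would: the job done as asked, in the order asked, and still so for the second after the job is handed in, while the arm keeps its last pose, push and grip.
It also fails if it takes over 45 s, if anything falls off the work surface, if the arm or the gripper's body presses on something with over 40 N, if the wrist force passes 120 N, or if a joint passes its speed limit or range.

## Working session

There is one attempt and no reset: what is moved stays moved. The work goes in short steps, Python scripts to look and compute and a tool call to move; the robot and the scene stay as the last step left them, time stands still between calls to the robot, and variables do not carry over. Pictures are saved under pics/ and viewed, about 8 in all and at most 12, crops included, and the job is handed in when it is done.

Besides the shell and the picture viewer there is one more tool, called after ">>>" as name(argument=value, ...) on one line, values as JSON. send_rows: Moves the arm, as the interface text tells. Its arguments: {"type":"object","properties":{"series":{"type":"array"},"newtons":{"type":"number"}},"required":["series"]}

```bash
ls; mkdir -p pics; python3 - <<'E'
from workcell import *
import cv2
s=get_state();print(s)
for n in("scene","side","wrist"):
    im=read_camera(n);cv2.imwrite(f"pics/{n}0.png",im);print(n,camera_info(n))
E
```

```text
pics
{'clock': 0.0, 'joint_pos': array([-1.29164379e+00,  3.13983631e-01,  4.49633580e-02,  1.30359041e+00,
       -1.30474656e-05,  1.43121193e+00]), 'qvel': array([-0.0013837 ,  0.00099028,  0.00024764, -0.00033634,  0.00037475,
       -0.00085935]), 'tau': array([-5.64407728e-04, -4.80627716e+01,  2.98533654e+01,  1.92578364e-02,
       -1.50359106e-04,  4.77787111e-06]), 'tcp_pos': array([ 0.23365141, -0.5248238 ,  0.23041202]), 'orientation': array([-9.04515038e-04,  9.78161966e-01,  2.07842118e-01, -6.97630481e-05]), 'wrist_force': array([ 0.01514654, -0.13480388,  0.32119067]), 'ft_torque': array([-0.00396946, -0.03261769, -0.00455025]), 'finger_gap': 0.0852258864553663}
scene {'K': array([[436.56750896,   0.        , 318.89874335],
       [  0.        , 436.56750896, 237.18962745],
       [  0.        ,   0.        ,   1.        ]]), 'D': array([-0.09613349,  0.        ,  0.        ,  0.        ,  0.        ]), 'xyz': array([1.09893188, 0.13908976, 0.78114679]), 'attitude': array([-0.22664632,  0.61062486,  0.71439689, -0.25574559])}
side {'K': array([[603.79174149,   0.        , 315.69876811],
       [  0.        , 603.79174149, 245.10434329],
       [  0.        ,   0.        ,   1.        ]]), 'D': array([-0.00915969,  0.        ,  0.        ,  0.        ,  0.        ]), 'xyz': array([0.42526643, 1.00372407, 1.15078718]), 'attitude': array([ 0.01514315, -0.0643259 ,  0.93301352, -0.35372111])}
wrist {'K': array([[418.90612476,   0.        , 324.32224186],
       [  0.        , 418.90612476, 241.96631962],
       [  0.        ,   0.        ,   1.        ]]), 'D': array([-0.02954521,  0.        ,  0.        ,  0.        ,  0.        ]), 'xyz': array([ 0.2993906 , -0.49523469,  0.37395912]), 'attitude': array([ 0.11915584,  0.82983182, -0.53949637, -0.07826053])}
```

View pics/scene0.png

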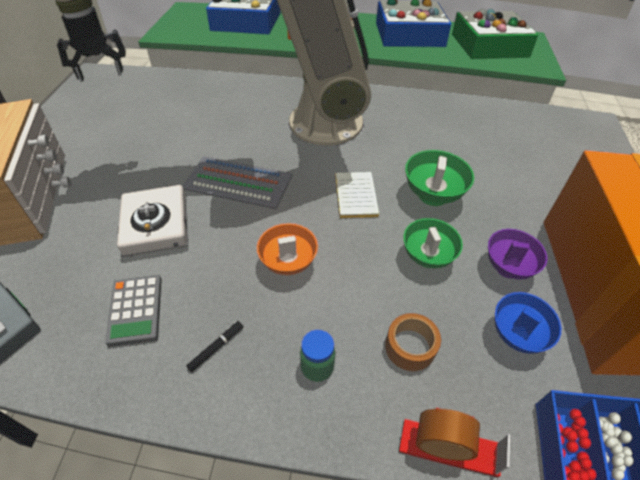

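View pics/side0.png

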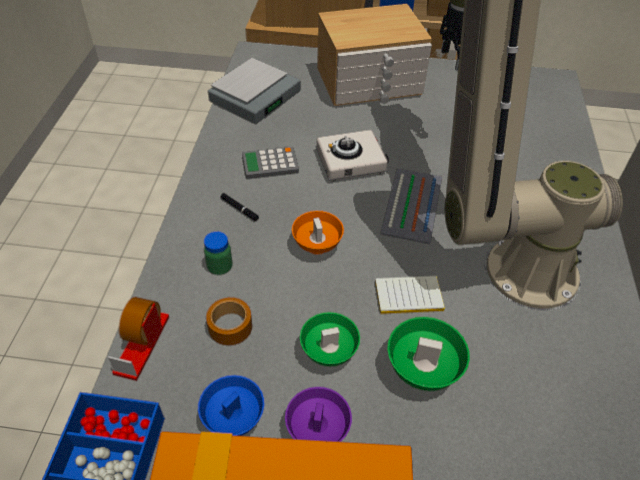

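The scene camera shows two green bowls, at (432,243) and the bigger at (438,177). It also shows purple (517,252), blue (527,322), orange (287,248) and the spinner (152,218). In the side camera the small green bowl is at (330,340) and the big one at (428,353). The target is the smaller green one, which I'll check by its measured rim diameter.

```bash
cat > h.py <<'E'
from workcell import *
import numpy as np, cv2
from scipy.spatial.transform import Rotation as R
from scipy.optimize import least_squares
def rot(q): return R.from_quat(np.r_[q[1:],q[0]])
def proj(c,P):
    Rm=rot(c["attitude"]).as_matrix().T
    return cv2.projectPoints(np.array(P,float).reshape(-1,1,3),cv2.Rodrigues(Rm)[0],-Rm@c["xyz"],c["K"],c["D"])[0].reshape(-1,2)
def onplane(c,uv,z):
    n=cv2.undistortPoints(np.array(uv,float).reshape(-1,1,2),c["K"],c["D"]).reshape(-1,2)
    d=rot(c["attitude"]).apply(np.c_[n,np.ones(len(n))])
    return c["xyz"]+d*((z-c["xyz"][2])/d[:,2])[:,None]
A=np.linspace(0,2*np.pi,73)[:-1]
def circ(x,y,r,z): return np.c_[x+r*np.cos(A),y+r*np.sin(A),0*A+z]
def bowlpts(x,y,r=.065): return np.r_[circ(x,y,r,.062),circ(x,y,.03,0),[[x,y,.084]]]
E
python3 - <<'E'
from h import *
C={n:camera_info(n) for n in("scene","side")}
B={}
for n in C:
    for l in("green_bowl","amber_bowl","spinner","plate"):
        for d in silhouettes(n,l):
            print(n,l,round(d["p"],2),d["box"],int(d["pixels"].sum()))
            B.setdefault((n,l),[]).append(d["box"])
def fit(boxes,x0):
    def f(p):
        o=[]
        for n,b in boxes.items():
            u=proj(C[n],bowlpts(*p)); o+=[*(u.min(0)-b[:2]),*(u.max(0)-np.add(b[:2],b[2:]))]
        return np.array(o,float)
    s=least_squares(f,x0); print(s.x, s.fun.round(1))
near=lambda n,p:min((b for k,v in B.items() if k[0]==n for b in v),key=lambda b:np.hypot(b[0]+b[2]/2-p[0],b[1]+b[3]/2-p[1]))
for a,b in(((432,243),(330,340)),((438,177),(428,353)),((287,248),(318,232))):
    x0=onplane(C["scene"],[a],.03)[0]; fit({"scene":near("scene",a),"side":near("side",b)},[x0[0],x0[1],.065])
print(onplane(C["scene"],[(150,213)],.088),onplane(C["side"],[(347,143)],.088))
E
```

```text
scene green_bowl 0.84 [404.3, 218.3, 57.3, 50.2] 2357
scene green_bowl 0.81 [487.5, 228.3, 63.4, 48.5] 2422
scene green_bowl 0.73 [404.2, 149.8, 69.0, 57.5] 2910
scene green_bowl 0.56 [493.9, 292.4, 66.9, 62.5] 3198
scene amber_bowl 0.6 [262.0, 226.7, 58.2, 49.0] 2366
scene amber_bowl 0.41 [117.4, 188.0, 75.2, 69.5] 4305
scene spinner 0.76 [117.6, 186.8, 73.5, 70.4] 4297
scene plate 0.8 [133.5, 202.2, 32.1, 26.3] 636
side green_bowl 0.92 [198.1, 374.1, 65.0, 63.8] 3121
side green_bowl 0.89 [385.6, 317.1, 82.3, 75.1] 4669
side green_bowl 0.86 [287.4, 386.1, 67.1, 54.6] 3011
side green_bowl 0.66 [300.3, 314.5, 58.4, 52.2] 2566
side green_bowl 0.62 [338.5, 142.9, 17.2, 7.6] 125
side amber_bowl 0.79 [293.8, 211.5, 49.4, 47.8] 1745
side spinner 0.56 [319.2, 129.7, 70.7, 51.6] 2647
side plate 0.8 [327.1, 138.3, 32.0, 16.9] 372
[0.46913322 0.30270033 0.06173603] [ 1.3  0.4  1.  -0.6  0.2 -0.9 -0.  -1.7]
[0.26430079 0.31475672 0.08759004] [-2.4  4.6 -0.3 -3.8 -1.2  2.3  1.   0.3]
[0.53526712 0.00207548 0.06086306] [ 0.5 -2.3 -0.1 -1.2 -1.6  2.1 -1.5 -2.4]
[[ 0.51486795 -0.31728468  0.088     ]] [[ 0.49348837 -0.31603162  0.088     ]]
```

View pics/wrist0.png

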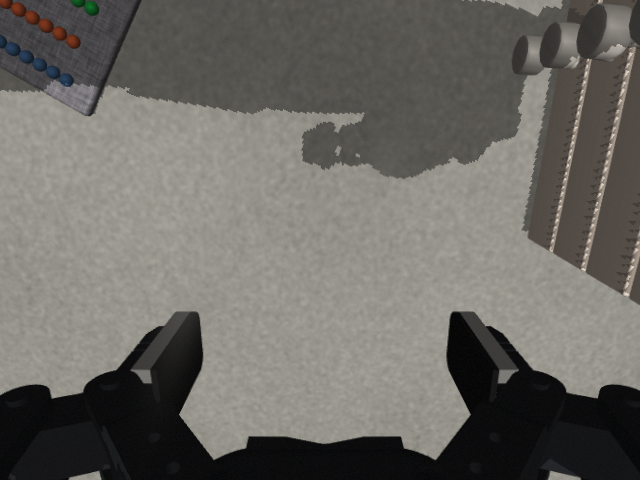

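```bash
cat >> h.py <<'E'
def toolrel(p,yaw):
    "shift (cm) and rotvec (deg) from the current pose to tool-down pose with tool x at yaw (deg)"
    s=get_state(); T=rot(s["orientation"])
    a=np.radians(yaw)/2; G=rot([0,np.cos(a),np.sin(a),0])
    return (T.inv().apply(np.array(p)-s["tcp_pos"])*100).round(2),np.degrees((T.inv()*G).as_rotvec()).round(2)
def wcam(p,yaw):
    "wrist camera pose for a tool-down pose"
    s=get_state(); c=camera_info("wrist"); T=rot(s["orientation"])
    a=np.radians(yaw)/2; G=rot([0,np.cos(a),np.sin(a),0])
    d=dict(c); d["xyz"]=np.array(p)+G.apply(T.inv().apply(c["xyz"]-s["tcp_pos"]))
    q=(G*T.inv()*rot(c["attitude"])).as_quat(); d["attitude"]=np.r_[q[3],q[:3]]; return d
E
python3 - <<'E'
from h import *
c=camera_info("wrist"); print(rot(c["attitude"]).as_matrix()[:,2])
for p in([.42,-.35,.25],[.40,-.36,.25]):
    print(toolrel(p,24), proj(wcam(p,24),[[.5,-.317,.08]]))
E
```

```text
[-0.25806263 -0.11468895 -0.95929668]
(array([24.14, -8.45, -1.87]), array([ 0.01, -0.  , -0.  ])) [[328.5452377   97.91941299]]
(array([21.9 , -8.35, -1.87]), array([ 0.01, -0.  , -0.  ])) [[327.15490685  64.29483749]]
```

>>> send_rows(series=[4, -1.1, -0.3, 0, 0, 0, 1, 8, -2.3, -0.6, 0, 0, 0, 1, 12, -3.4, -0.9, 0, 0, 0, 1, 16, -4.5, -1.2, 0, 0, 0, 1, 20, -5.7, -1.5, 0, 0, 0, 1, 24, -6.8, -1.8, 0, 0, 0, 1, 27, -7.6, -1.9, 0, 0, 0, 1, 30, -8.5, -2, 0, 0, 0, 1, 30, -8.5, -2, 0, 0, 0, 1, 30, -8.5, -2, 0, 0, 0, 1])

```text
clock: 1.38
tcp_pos: [0.4744, -0.3244, 0.2513]
orientation: [0.0, 0.978, 0.21, -0.0]
wrist_force: [-0.3, -0.2, -0.8]
finger_gap: 0.0854
```

```bash
python3 - <<'E'
from h import *
s=get_state();c=camera_info("wrist");im=read_camera("wrist");cv2.imwrite("pics/w1.png",im)
import pickle;pickle.dump((s,c),open("w1.pkl","wb"))
print(s["clock"],s["tcp_pos"],s["joint_pos"].round(3),proj(c,[[.5,-.317,.08]]))
cv2.imwrite("pics/w1c.png",cv2.resize(im[60:310,160:490],None,fx=2.4,fy=2.4,interpolation=cv2.INTER_CUBIC))
for d in silhouettes("wrist","plate")+silhouettes("wrist","ejector"):
    print(d["p"],d["box"],d["pixels"].sum())
E
```

```text
1.3833 [ 0.47443038 -0.32442247  0.25130151] [-0.739  0.308  0.088  1.35  -0.     1.98 ] [[330.04823812 182.11745161]]
0.56 [307.6, 122.4, 83.2, 109.3] 6139
0.61 [317.6, 160.7, 67.8, 63.8] 2456
```

View pics/w1c.png

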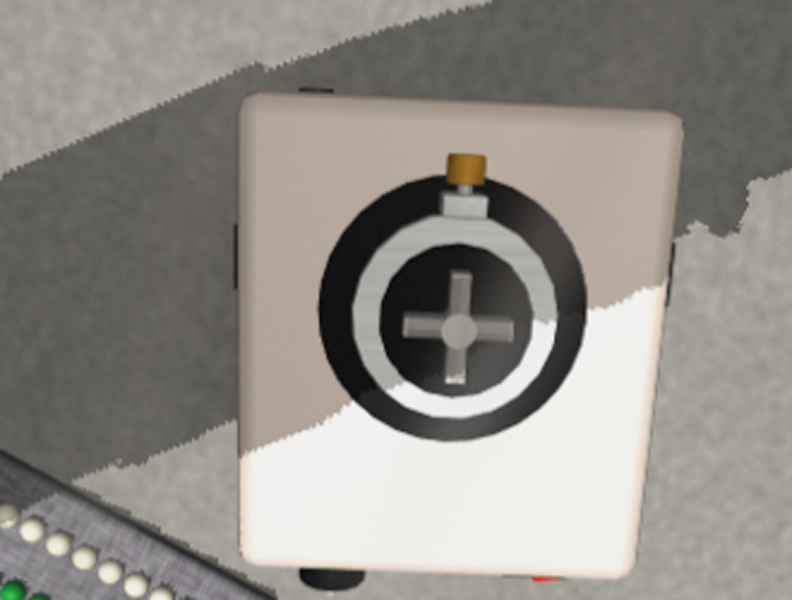

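```bash
python3 - <<'E'
from h import *
import pickle;s,c=pickle.load(open("w1.pkl","rb"))
f=lambda L:np.array([(160+(x+.5)/2.4-.5,60+(y+.5)/2.4-.5) for x,y in L])
t=onplane(c,f([(403,325),(513,330),(462,271),(454,383),(458,329)]),.087)
print(t.round(4)); print("arm1 yaw",np.degrees(np.arctan2(*(t[1]-t[0])[1::-1])),np.hypot(*(t[1]-t[0])[:2]),"arm2",np.degrees(np.arctan2(*(t[2]-t[3])[1::-1])),np.hypot(*(t[2]-t[3])[:2]))
p=onplane(c,f([(353,313),(557,318),(455,211),(452,418)]),.066);print(p.round(4),p.mean(0))
lug=onplane(c,f([(465,200)]),.08);print(lug, np.degrees(np.arctan2(*(lug[0]-t[4])[1::-1])))
h=onplane(c,f([(240,100),(683,118),(634,578),(240,565)]),.052);print(h.round(4),h.mean(0),np.degrees(np.arctan2(*(h[0]-h[3])[1::-1])))
E
```

```text
[[ 0.4914 -0.3188  0.087 ]
 [ 0.5039 -0.3505  0.087 ]
 [ 0.5138 -0.3284  0.087 ]
 [ 0.4811 -0.341   0.087 ]
 [ 0.4972 -0.3349  0.087 ]]
arm1 yaw -68.47327748219482 0.03408262340886457 arm2 21.077255440782395 0.03504905754127318
[[ 0.485  -0.3039  0.066 ]
 [ 0.5109 -0.3659  0.066 ]
 [ 0.5285 -0.3206  0.066 ]
 [ 0.4658 -0.3487  0.066 ]] [ 0.49754109 -0.33475945  0.066     ]
[[ 0.53318116 -0.32082808  0.08      ]] 21.310024785078546
[[ 0.5315 -0.243   0.052 ]
 [ 0.5856 -0.377   0.052 ]
 [ 0.4345 -0.4389  0.052 ]
 [ 0.3796 -0.3034  0.052 ]] [ 0.48280724 -0.34058183  0.052     ] 21.686733827712455
```

>>> send_rows(series=[1.1, -2.4, 0, 0, 0, -7, 1, 2.1, -4.7, 0, 0, 0, -14, 1, 3.2, -7.1, 0, 0, 0, -21, 1, 4.3, -9.5, 0, 0, 0, -28, 0.6, 5.4, -11.9, 0, 0, 0, -35, 0.6, 6.4, -14.2, 0, 0, 0, -42, 0.6, 7.5, -16.6, 0, 0, 0, -49, 0.6, 8.6, -19, 0, 0, 0, -56, 0.6, 9.6, -21.3, 0, 0, 0, -63, 0.6, 10.7, -23.7, 0, 0, 0, -70, 0.6])

```text
clock: 2.37
tcp_pos: [0.474, -0.066, 0.2514]
orientation: [0.0, 0.681, 0.732, -0.0]
wrist_force: [-0.0, 0.0, 0.3]
finger_gap: 0.0517
```

>>> send_rows(series=[2.6, 0.2, 0, 0, 0, -7, 0.6, 5.2, 0.4, 0, 0, 0, -14, 0.6, 7.8, 0.6, 0, 0, 0, -21, 0.6, 10.4, 0.8, 0, 0, 0, -28, 0.6, 13, 1, 0, 0, 0, -35, 0.6, 15.6, 1.2, 0, 0, 0, -42, 0.6, 18.2, 1.4, 0, 0, 0, -49, 0.6, 20.8, 1.6, 0, 0, 0, -56, 0.6, 23.4, 1.8, 0, 0, 0, -63, 0.6, 26, 2, 0, 0, 0, -70, 0.6])

```text
clock: 3.2
tcp_pos: [0.4767, 0.1948, 0.2514]
orientation: [0.0, 0.138, 0.99, -0.0]
wrist_force: [-0.2, -0.0, 0.9]
finger_gap: 0.0515
```

```bash
python3 - <<'E'
from h import *
s=get_state();print(s["clock"],s["tcp_pos"],s["finger_gap"],s["joint_pos"].round(2)); print(toolrel([.489,.303,.25],180)); print({k:v for k,v in globals().items() if 'grip' in k.lower() or 'offset' in k.lower()})
E
```

```text
3.2 [0.47673566 0.1947743  0.25136167] 0.051455738528219844 [ 0.23  0.19 -0.07  1.31 -0.    0.51]
(array([ 1.77, 10.75,  0.13]), array([-1.000e-02,  2.000e-02, -1.582e+01]))
{'grip_point_offset': 0.0187}
```

>>> send_rows(series=[0.6, 3.6, 0, 0, 0, -5, 0.6, 1.2, 7.2, 0, 0, 0, -11, 0.6, 1.8, 10.7, 0, 0, 0, -16, 0.6, 1.8, 10.7, 0, 0, 0, -16, 0.6, 1.8, 10.7, 0, 0, 0, -16, 0.6])

```text
clock: 3.62
tcp_pos: [0.4891, 0.303, 0.2506]
orientation: [-0.0, -0.0, 1.0, -0.0]
wrist_force: [-0.0, -0.8, -0.4]
finger_gap: 0.0515
```

```bash
python3 - <<'E'
from h import *
s=get_state();c=camera_info("wrist");im=read_camera("wrist");cv2.imwrite("pics/w2.png",im)
import pickle;pickle.dump((s,c),open("w2.pkl","wb"))
print(s["clock"],s["tcp_pos"],proj(c,[[.469,.303,.07]]))
for d in silhouettes("wrist","green_bowl"): print(d["p"],d["box"],d["pixels"].sum())
E
```

```text
3.6167 [0.48906723 0.303016   0.2506113 ] [[323.64534789 188.22534684]]
0.82 [451.2, 306.7, 134.9, 81.9] 6757
0.81 [240.1, 100.4, 160.3, 165.0] 20455
0.81 [287.0, 0.8, 115.3, 19.3] 1215
0.55 [465.6, 109.3, 164.6, 155.6] 19663
```

View pics/w2.png

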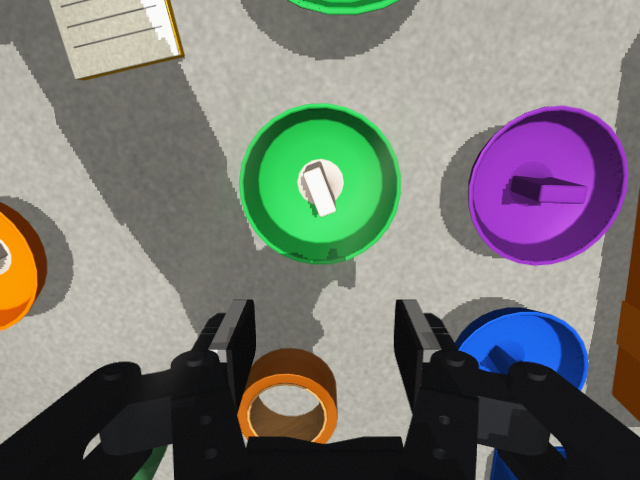

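The smaller green bowl is centred at (320,183) with the grip top from about (311,168) to (328,213). The big one is only just visible at the top edge (345,5). Next I fit the grip top and rim in one close crop.

```bash
python3 - <<'E'
from h import *
import pickle;s,c=pickle.load(open("w2.pkl","rb"))
im=cv2.imread("pics/w2.png");x0,y0=280,140
g=im.min(2)[y0:240,x0:360]
m=(g>205).astype(np.uint8)
n,l,st,ce=cv2.connectedComponentsWithStats(m);print(st[1:],np.percentile(g,[80,90,95,98]))
k=1+st[1:,4].argmax();cn=cv2.findContours((l==k).astype(np.uint8),0,1)[0][0]
box=cv2.boxPoints(cv2.minAreaRect(cn))+[x0,y0];print(box)
w=onplane(c,box,.084);print(w.round(4),w.mean(0));
for i in(0,1): d=w[i+1]-w[i];print(np.hypot(*d[:2]),np.degrees(np.arctan2(d[1],d[0])))
# rim circle
b=silhouettes("wrist","green_bowl")
gm=((im[:,:,1]>100)&(im[:,:,2]<90)&(im[:,:,0]<140)).astype(np.uint8)
gm[:90]=0;gm[275:]=0;gm[:,:225]=0;gm[:,415:]=0
cc=max(cv2.findContours(gm,0,1)[0],key=cv2.contourArea);hull=cv2.convexHull(cc).reshape(-1,2)
r=onplane(c,hull,.062)[:,:2]
f=least_squares(lambda p:np.hypot(r[:,0]-p[0],r[:,1]-p[1])-p[2],[.469,.303,.065],loss="soft_l1",f_scale=.001);print("rim",f.x,np.abs(f.fun).max())
big=cv2.resize(im[y0-45:275,230:410],None,fx=3.2,fy=3.2,interpolation=cv2.INTER_CUBIC)
cv2.polylines(big,[np.int32((box-[230,y0-45]+.5)*3.2)],True,(0,0,255),1);cv2.imwrite("pics/w2c.png",big)
E
```

```text
[[ 18  20  45  38 508]
 [ 24  28  32  48 795]
 [ 26  58   1   1   1]] [147. 233. 249. 250.]
[[302.72414017 173.3103447 ]
 [318.75862503 166.89654922]
 [335.93103409 209.82757568]
 [319.89654922 216.24137878]]
[[0.4557 0.2876 0.084 ]
 [0.451  0.2995 0.084 ]
 [0.4832 0.3123 0.084 ]
 [0.4881 0.3002 0.084 ]] [0.4695101  0.29989296 0.084     ]
0.012719643448297431 111.53938084295419
0.03457374225348627 21.736400842049147
rim [0.47003383 0.29971195 0.06418064] 0.00047535740929711967
```

View pics/w2c.png

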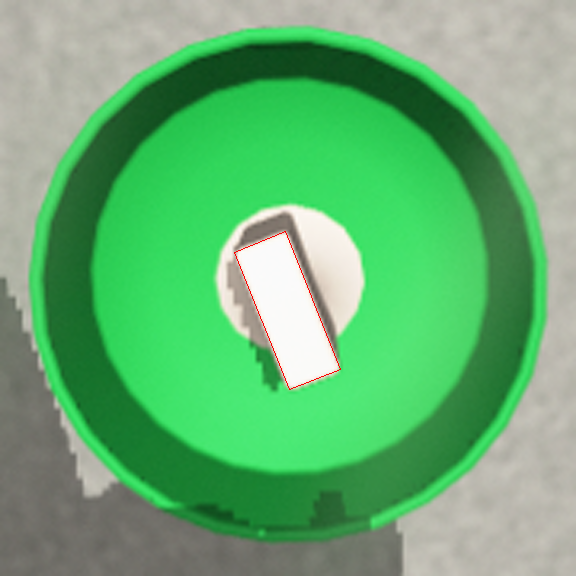

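Rim radius measures 64 mm, so this is the wanted bowl (the big one is about 88 mm). Its axis is at (0.4698, 0.2998) and its grip yaw is 21.7°. Going in for the grasp.

>>> send_rows(series=[0.6, -0.1, 3, 0, 0, -7, 0.6, 1.2, -0.2, 6, 0, 0, -14, 0.6, 1.9, -0.3, 9, 0, 0, -21, 0.6, 1.9, -0.3, 12, 0, 0, -21.7, 0.6, 1.9, -0.3, 14.5, 0, 0, -21.7, 0.6, 1.9, -0.3, 17, 0, 0, -21.7, 0.6, 1.9, -0.3, 18.7, 0, 0, -21.7, 0.6, 1.9, -0.3, 19.5, 0, 0, -21.7, 0.6, 1.9, -0.3, 19.7, 0, 0, -21.7, 0.6, 1.9, -0.3, 19.7, 0, 0, -21.7, 0.6])

```text
clock: 4.6
tcp_pos: [0.47, 0.2989, 0.0545]
orientation: [-0.0, -0.187, 0.982, -0.0]
wrist_force: [0.2, 0.6, -0.0]
finger_gap: 0.0513
```

>>> send_rows(series=[0, 0, 0, 0, 0, 0, 0, 0, 0, 0, 0, 0, 0, 0, 0, 0, 0, 0, 0, 0, 0, 0, 0, 0, 0, 0, 0, 0, 0, 0, 0, 0, 0, 0, 0, 0, 0, 0, 0, 0, 0, 0, 0, 0, 0, 0, 0, 0, 0], newtons=50)

```text
clock: 5.18
tcp_pos: [0.4708, 0.3002, 0.0556]
orientation: [0.001, -0.188, 0.982, -0.0]
wrist_force: [-0.3, -1.1, 5.9]
finger_gap: 0.0133
```

>>> send_rows(series=[0, 0, -0.5, 0, 0, 0, 0, 0, 0, -1.5, 0, 0, 0, 0, 0, 0, -3.5, 0, 0, 0, 0, 0, 0, -6, 0, 0, 0, 0, 0, 0, -9, 0, 0, 0, 0, 0, 0, -12, 0, 0, 0, 0, 0, 0, -14, 0, 0, 0, 0, 0, 0, -14.5, 0, 0, 0, 0, 0, 0, -14.5, 0, 0, 0, 0])

```text
clock: 5.93
tcp_pos: [0.4706, 0.3005, 0.2012]
orientation: [0.002, -0.188, 0.982, 0.0]
wrist_force: [-1.0, -1.6, -3.2]
finger_gap: 0.0132
```

```bash
python3 - <<'E'
from h import *
s=get_state();print(s["clock"],s["tcp_pos"],s["wrist_force"],s["ft_torque"],s["finger_gap"]); print(toolrel([.4974,-.3348,.2],201.3))
im=read_camera("wrist");cv2.imwrite("pics/w3.png",im)
E
```

```text
5.9333 [0.4706036  0.30046167 0.20117578] [-1.03456296 -1.58364907 -3.19345073] [ 0.0059022  -0.02643261  0.01955346] 0.013167350600272555
(array([ 2.100e+01, -6.001e+01,  3.000e-02]), array([0.01, 0.2 , 0.41]))
```

View pics/w3.png

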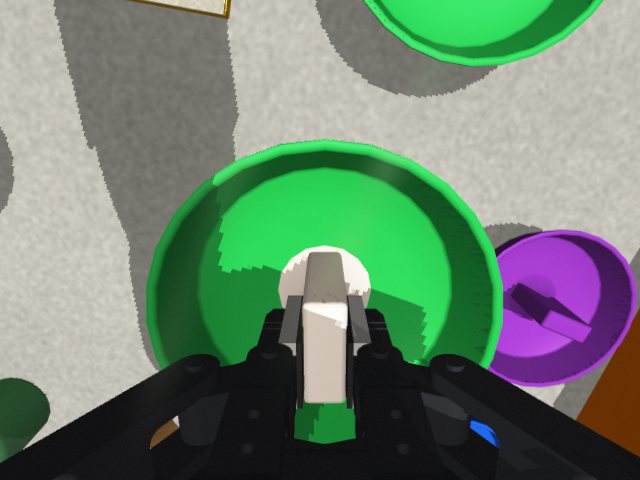

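The green bowl hangs level and square in the jaws, rim arc from (147,290) over (325,143) to (502,290). I'll measure where its axis sits relative to the TCP.

```bash
python3 - <<'E'
from h import *
s=get_state();c=camera_info("wrist");im=cv2.imread("pics/w3.png")
gm=((im[:,:,1]>90)&(im[:,:,2]<110)&(im[:,:,0]<150)&(im[:,:,1]>1.4*im[:,:,0])).astype(np.uint8)
gm[:120]=0;gm[310:]=0;gm[:,:140]=0;gm[:,510:]=0
cc=max(cv2.findContours(gm,0,1)[0],key=cv2.contourArea)
h=cv2.convexHull(cc).reshape(-1,2);h=h[(h[:,1]<295)]
for z in(.2056,.2076,.2096):
    r=onplane(c,h,z)[:,:2]
    f=least_squares(lambda p:np.hypot(r[:,0]-p[0],r[:,1]-p[1])-p[2],[.47,.3,.065],loss="soft_l1",f_scale=.0005)
    e=np.r_[f.x[:2],s["tcp_pos"][2]]-s["tcp_pos"]
    print(z,f.x,rot(s["orientation"]).inv().apply(e)*1000,len(r),np.abs(f.fun).max())
E
```

```text
0.2056 [0.46903096 0.30021364 0.06459565] [ 5.60157105e-01  4.65202693e-01 -2.94562535e-04] 38 0.00023548387410965432
0.2076 [0.46806911 0.29983394 0.06365258] [ 1.59423592e+00  4.68061371e-01 -8.27059382e-04] 38 0.0002320436870474618
0.2096 [0.46710726 0.29945424 0.06270951] [ 2.62831573e+00  4.70921079e-01 -1.35955676e-03] 38 0.00022860359043110068
```

>>> send_rows(series=[0.6, -1.6, 0, 0, 0, 0, 0, 1.6, -4.6, 0, 0, 0, 0, 0, 2.8, -8, 0, 0, 0, 0, 0, 4, -11.4, 0, 0, 0, 0, 0, 5.2, -14.8, 0, 0, 0, 0, 0, 6.4, -18.2, 0, 0, 0, 0, 0, 7.6, -21.6, 0, 0, 0, 0, 0, 8.8, -25, 0, 0, 0, 0, 0, 10, -28.4, 0, 0, 0, 0, 0, 11.2, -31.8, 0, 0, 0, 0, 0])

```text
clock: 6.82
tcp_pos: [0.4815, -0.0383, 0.197]
orientation: [-0.002, -0.188, 0.982, 0.001]
wrist_force: [1.3, 0.1, -2.0]
finger_gap: 0.0134
```

>>> send_rows(series=[1.2, -3.4, 0, 0, 0, 0, 0, 2.4, -6.8, 0, 0, 0, 0, 0, 3.6, -10.2, 0, 0, 0, 0, 0, 4.8, -13.6, 0, 0, 0, 0, 0, 6, -17, 0, 0, 0, 0, 0, 7.2, -20.4, 0, 0, 0, 0, 0, 8.4, -23.8, 0, 0, 0, 0, 0, 9.4, -26.6, 0, 0, 0, 0, 0, 9.8, -28, 0, 0, 0, 0, 0, 9.8, -28.2, 0, 0, 0, 0, 0])

```text
clock: 7.65
tcp_pos: [0.4952, -0.3379, 0.196]
orientation: [-0.001, -0.186, 0.982, 0.001]
wrist_force: [0.1, -0.1, -2.4]
finger_gap: 0.0134
```

>>> send_rows(series=[-0.2, 0.1, 0.5, 0, 0, 0, 0, -0.4, 0.2, 1.5, 0, 0, 0, 0, -0.4, 0.2, 2.5, 0, 0, 0, 0, -0.4, 0.2, 3.5, 0, 0, 0, 0, -0.4, 0.2, 4, 0, 0, 0, 0, -0.4, 0.2, 4, 0, 0, 0, 0, -0.4, 0.2, 4, 0, 0, 0, 0])

```text
clock: 8.23
tcp_pos: [0.4992, -0.3311, 0.1589]
orientation: [-0.0, -0.189, 0.982, 0.0]
wrist_force: [0.3, 0.5, -2.2]
finger_gap: 0.0133
```

```bash
python3 - <<'E'
from h import *
s=get_state();print(s["clock"],s["tcp_pos"],s["wrist_force"],s["ft_torque"],s["orientation"]); print(toolrel([.4981,-.3345,.15],201.3))
E
```

```text
8.2333 [ 0.4992284  -0.33109139  0.15888309] [ 0.30522663  0.46582424 -2.2438769 ] [ 0.04354285 -0.0161198  -0.02796256] [-3.09161466e-04 -1.88567327e-01  9.82060151e-01  3.57653023e-04]
(array([ 0.23, -0.28,  0.89]), array([ 0.05, -0.03,  0.44]))
```

>>> send_rows(series=[0.2, -0.3, 0.3, 0, 0, 0.4, 0, 0.2, -0.3, 0.7, 0, 0, 0.4, 0, 0.2, -0.3, 1, 0, 0, 0.4, 0, 0.2, -0.3, 1.2, 0, 0, 0.4, 0, 0.2, -0.3, 1.2, 0, 0, 0.4, 0])

```text
clock: 8.65
tcp_pos: [0.4983, -0.3353, 0.1467]
orientation: [-0.0, -0.185, 0.983, 0.0]
wrist_force: [-0.5, -0.4, -2.1]
finger_gap: 0.0131
```

```bash
python3 - <<'E'
from h import *
s=get_state();print(s["clock"],s["tcp_pos"],s["wrist_force"],s["ft_torque"],s["orientation"]); print(toolrel([.4981,-.3345,.12],201.3))
c=camera_info("wrist");im=read_camera("wrist");cv2.imwrite("pics/w4.png",im)
gm=((im[:,:,1]>90)&(im[:,:,2]<110)&(im[:,:,0]<150)&(im[:,:,1]>1.4*im[:,:,0])).astype(np.uint8)
gm[:120]=0;gm[310:]=0;gm[:,:140]=0;gm[:,510:]=0
h=cv2.convexHull(max(cv2.findContours(gm,0,1)[0],key=cv2.contourArea)).reshape(-1,2);h=h[(h[:,1]<295)]
r=onplane(c,h,s["tcp_pos"][2]+.005)[:,:2]
f=least_squares(lambda p:np.hypot(r[:,0]-p[0],r[:,1]-p[1])-p[2],[.497,-.335,.065],loss="soft_l1",f_scale=.0005);print(f.x,np.abs(f.fun).max())
E
```

```text
8.65 [ 0.49830576 -0.33528732  0.14670534] [-0.48045033 -0.44269559 -2.10614589] [ 0.00100143 -0.00521558  0.00582229] [-2.93092799e-04 -1.84658901e-01  9.82802567e-01  3.44837546e-04]
(array([-0.01,  0.08,  2.67]), array([ 0.05, -0.03, -0.02]))
[ 0.49837161 -0.33467807  0.06526111] 0.0002640430808834998
```

>>> send_rows(series=[0, 0, 0.1, 0, 0, 0, 0, 0, 0.1, 0.2, 0, 0, 0, 0, 0, 0.1, 0.3, 0, 0, 0, 0, 0, 0.1, 0.4, 0, 0, 0, 0, 0, 0.1, 0.5, 0, 0, 0, 0, 0, 0.1, 0.6, 0, 0, 0, 0, 0, 0.1, 0.7, 0, 0, 0, 0, 0, 0.1, 0.7, 0, 0, 0, 0])

```text
clock: 9.37
tcp_pos: [0.4982, -0.3344, 0.14]
orientation: [-0.0, -0.185, 0.983, 0.0]
wrist_force: [-0.4, -0.1, -2.2]
finger_gap: 0.0133
```

>>> send_rows(series=[0, 0, 0.1, 0, 0, 0, 0, 0, 0, 0.2, 0, 0, 0, 0, 0, 0, 0.3, 0, 0, 0, 0, 0, 0, 0.4, 0, 0, 0, 0, 0, 0, 0.5, 0, 0, 0, 0, 0, 0, 0.6, 0, 0, 0, 0, 0, 0, 0.7, 0, 0, 0, 0, 0, 0, 0.8, 0, 0, 0, 0, 0, 0, 0.9, 0, 0, 0, 0, 0, 0, 0.9, 0, 0, 0, 0])

```text
clock: 10.2
tcp_pos: [0.4982, -0.3344, 0.131]
orientation: [-0.0, -0.185, 0.983, 0.0]
wrist_force: [0.5, -0.5, -2.9]
finger_gap: 0.0129
```

>>> send_rows(series=[0, 0, 0, 0, 0, 0, 0, 0, 0, 0.1, 0, 0, 0, 0, 0, 0, 0.2, 0, 0, 0, 0, 0, 0, 0.3, 0, 0, 0, 0, 0, 0, 0.4, 0, 0, 0, 0, 0, 0, 0.5, 0, 0, 0, 0, 0, 0, 0.6, 0, 0, 0, 0, 0, 0, 0.7, 0, 0, 0, 0, 0, 0, 0.7, 0, 0, 0, 0], newtons=80)

```text
clock: 10.95
tcp_pos: [0.4985, -0.3347, 0.1248]
orientation: [0.0, -0.185, 0.983, -0.0]
wrist_force: [-1.7, 1.0, 6.4]
finger_gap: 0.0125
```

>>> send_rows(series=[0, 0, 0.05, 0, 0, 0, 0, 0, 0, 0.1, 0, 0, 0, 0, 0, 0, 0.15, 0, 0, 0, 0, 0, 0, 0.2, 0, 0, 0, 0, 0, 0, 0.25, 0, 0, 0, 0, 0, 0, 0.25, 0, 0, 0, 0, 0, 0, 0.25, 0, 0, 0, 0])

```text
clock: 11.53
tcp_pos: [0.4985, -0.3347, 0.1227]
orientation: [0.0, -0.185, 0.983, -0.001]
wrist_force: [-1.8, 0.8, 7.3]
finger_gap: 0.0125
```

>>> send_rows(series=[0, 0, 0.05, 0, 0, 0, 0, 0, 0, 0.1, 0, 0, 0, 0, 0, 0, 0.15, 0, 0, 0, 0, 0, 0, 0.2, 0, 0, 0, 0, 0, 0, 0.2, 0, 0, 0, 0, 0, 0, 0.2, 0, 0, 0, 0])

```text
clock: 12.03
tcp_pos: [0.4985, -0.3348, 0.1216]
orientation: [0.001, -0.185, 0.983, -0.001]
wrist_force: [-2.8, 2.0, 12.0]
finger_gap: 0.0129
```

>>> send_rows(series=[0, 0, 0.05, 0, 0, 0, 0, 0, 0, 0.1, 0, 0, 0, 0, 0, 0, 0.15, 0, 0, 0, 0, 0, 0, 0.15, 0, 0, 0, 0, 0, 0, 0.15, 0, 0, 0, 0])

```text
clock: 12.45
tcp_pos: [0.4986, -0.3348, 0.1216]
orientation: [0.001, -0.185, 0.983, -0.001]
wrist_force: [-5.5, 4.6, 19.3]
finger_gap: 0.0127
```

```bash
python3 - <<'E'
from h import *
s=get_state();print(s["clock"],s["tcp_pos"],s["wrist_force"],s["ft_torque"],s["finger_gap"],rot(s["orientation"]).as_matrix()[:,2])
a=read_camera("side");b=read_camera("scene")
A_=cv2.resize(a[90:200,285:425],(520,408),interpolation=2);B_=cv2.resize(b[150:270,90:215],(272,261),interpolation=2)
o=np.zeros((408,800,3),np.uint8);o[:,:520]=A_;o[:261,525:797]=B_;cv2.imwrite("pics/end.png",o)
E
```

```text
12.45 [ 0.49858038 -0.33484459  0.12162146] [-5.51330763  4.62022621 19.34076931] [1.10285379 1.26332164 0.03913408] 0.012749314425934695 [ 0.00215147 -0.00231113 -0.99999501]
```

View pics/end.png

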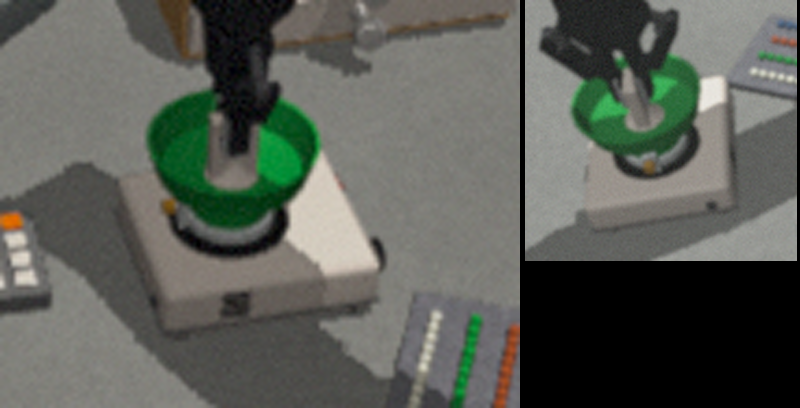

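>>> send_rows(series=[0, 0.05, 0, 0, 0, 0, 0, 0, 0.05, 0, 0, 0, 0, 0, 0, 0.05, 0, 0, 0, 0, 0])

```text
clock: 12.8
tcp_pos: [0.4986, -0.3348, 0.1216]
orientation: [0.001, -0.185, 0.983, -0.002]
wrist_force: [-5.2, 2.0, 19.5]
finger_gap: 0.0128
```

```bash
python3 - <<'E'
from h import *
s=get_state();print(s["clock"],s["tcp_pos"],s["wrist_force"],s["ft_torque"],s["finger_gap"],rot(s["orientation"]).as_matrix()[:,2])
hand_in()
E
```

```text
12.8 [ 0.49857003 -0.33478699  0.12161412] [-5.24800701  1.98052523 19.46371581] [0.90281204 1.2313102  0.05968636] 0.012808837632608032 [ 0.00242488 -0.00302813 -0.99999248]
the job is handed in; nothing more can be done
```

The green bowl is fully home on the drive plate, and the arm is still holding it pressed down so you can do up the locking screw. I handed in at 12.8 s and got no verdict back.

- **Right bowl:** I took the smaller green one. Its rim measured about 64 mm in radius against the 65 mm given; the other green bowl measured about 88 mm.
- **Meshing:** Its grip already lay within half a degree of the splines (21.7° against 21.3°). I set the small difference before the last descent, and it went over the splines without resistance, so no searching turn on the spindle was needed.
- **Fully down:** The hand is 66.0 mm above where it gripped the bowl on the counter, exactly the plate's height. Pushing harder raised the wrist force from 12 to 19 N without moving it further, so it is on a hard stop.
- **Surroundings:** I moved nothing else on purpose and met no unexpected force. The last side and scene pictures show the bowl seated, but I cropped them to the spinner and did not recheck the other objects.

**Not perfect:** about 5.6 N of sideways force and a tilt of about 0.2° remain at the wrist. A half-millimetre correction took out only part of the sideways force.

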